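# Set and lock the dry-air needle valve

### The arm

A 6-joint arm with a two-finger parallel gripper is mounted at the origin on the work surface. World frame = base frame: x ahead of the robot, y to its left, z up, the work surface at z = 0. Lengths are in m, angles in rad, forces in N, time in s.
With the tool pointing down it reaches from about 0.3 to 0.775 m from the base axis. Payload 14.6 kg.
Tool frame: the origin (TCP) lies on the centre line of the jaws, within the pads' length; the fingertips stand 19 mm ahead of it and the grasp point (between the pads) is the TCP; z points along the fingers, y is the direction in which the jaws open and shut (so a half turn about z gives the same grasp; the last joint's range is limited). The gripper opens to 94 mm and grips with 3 to 60 N. Pads are 16 mm wide; open, the fingers measure 119 mm over their backs; the gripper's body (75 mm by 177 mm) begins 78 mm behind the grasp point.
Start: joints at [1.164, 0.3, 1.521, -0, 1.321, -0.067], TCP at [0.183, 0.519, 0.224] pointing down, gripper open.
Joint ranges: [-3.03, 3.03], [-0.79, 2.21], [0.23, 2.52], [-1.04, 4.18], [0, 3.07], [-2.55, 2.55]. Speed limits (rad/s): [2.22, 2.22, 2.57, 3.14, 3.14, 3.14].

### API

Orientations are given as [roll, pitch, yaw] about the fixed x, y, z axes, in that order (R = Rz(yaw) Ry(pitch) Rx(roll)).
In Python, from station import ctrl gives the robot as it stands. The module is installed in compiled form; this text tells all that it offers.
- The arm moves only by the shell command python3 -m creep 'ROWS' [FORCE]. ROWS is a JSON object of lists of equal length, an entry for each row: "translation": the shift along the world's x, y, z in mm, a list of three; "yaw": the turn about the world's z in rad; "gripper": the closure in counts, from 0 (fully open) to 255 (shut). A call has 1 to 5 rows; each row is the pose to reach, as a shift and turn from the pose measured when the call began; what a row does not reach only later rows make up. A row lasts 1/12 s, in which the tool goes at most 41.7 mm and 7.16 degrees, less where a joint would pass 70% of its speed; a pose out of reach is approached as far as the arm can. A call with a gripper value outside its range is refused whole. The fingers move at their own pace and stop on an object; FORCE is the grip in N (left out, the last holds). Time passes only in rows, so rows that repeat a pose let the fingers close. It gives the time, the measured TCP pose, the force and the opening at its end, in the units of the state.
- ctrl.get_obs(): the state, without advancing time (a new reading comes with each control period).
- ctrl.camera(name): name is "scene" or "top" or "wrist"; returns a dict with "pixels" (400x640x3 uint8, red, green, blue), "depth" (400x640 float32, m along the optical axis (not along the pixel's ray), 0 where there is no reading), "fx", "fy", "cx", "cy" (pixels), "dist" ([k1, k2, p1, p2, k3] as OpenCV has them; the pictures are not rectified), "R" (3x3) and "t" (3): a world point X has camera coordinates R X + t; the wrist camera has in their place "tool_from_camera" (4x4, takes a point from camera to tool coordinates, whose origin is the TCP and whose axes are the flange's). Camera axes: x right, y down, z forward; pixel columns grow to the right and rows downward; lengths in m; the calibration is good to about 2 mm. A picture is of the moment at which its call begins: read the wrist's pose just before it.
- ctrl.hand_in(): hands the job in, once; it reports no verdict.
The state is a dict: "time_s": time; "qpos": joint angles; "joint_vel": joint speeds; "tau": joint torques, N m; "ee_pos": TCP position; "eef_rot": TCP orientation; "force": force on the tool from outside, world axes, zero at the start; "moment": the same for the moment, N m; "grip_width": finger opening in m.
Only numpy, scipy, OpenCV 4.12 (cv2) and the standard library are available. Lean on these libraries where they do the work, as an engineer would, in place of code of your own. Each camera call takes 0.05 s, during which the arm holds its last target. There are 200 camera calls.

### The job

The needle valve of the antenna line's dry-air panel is too far open: screw it in (clockwise from above) to a quarter turn open, where the handle's pointed arm lies squarely over the middle of the slotted lock bracket. Then take the forked lock plate from its wooden stand and slide it edgewise down into the bracket's slot, straddling the handle arm, keeping hold of it until it is well into the slot rather than dropping it; leave it standing fully home with the handle still at that setting. Leave the blank plate in the stand and the other things on the bench alone.

Things in the scene. Friction and masses are not known exactly. Their poses are not given: they have to be found in the camera images.
- handle (a joint): Needle valve opening, rad: turn of its bar handle about the vertical valve axis. 0 = shut, grows anticlockwise seen from above (opening); stops at 0 and 5.6. At 1.571 (a quarter turn open) the pointed arm lies squarely over the middle of the lock bracket's slot, at right angles to it. Stiff (about 0.12 N m), stays where left.
- handle_hub (a point): Top of the handle on the valve axis, 78 mm above the table. The handle is a steel bar on edge, 12 mm wide, 20 mm high, reaching 24 mm behind the axis and 68 mm ahead of it to a pointed end. Grip it from above at the hub, across its 12 mm width. z is up; -y points along the long pointed arm.
- handle_point (a point): Tip of the handle's pointed arm, 68 mm from the valve axis, at the height of the bar's top.
- slot_floor (a point): Centre of the slot floor in the lock bracket, 18 mm above the table. The bracket is an aluminium block 30 x 84 mm, top 46 mm above the table, its centre 58 mm from the valve axis. Slot open at the top, 28 mm deep, 7 mm wide (along x), 63 mm long (along y), mouth chamfered 1.5 mm. z is up, -x points to the valve axis.
- panel: Fixed dry-air panel: a grey plate 170 x 250 x 10 mm carrying the valve, lock bracket, brass pipe (below 42 mm) and a round gauge 54 mm across, top 75 mm above the table. Origin: on the valve axis at table height; z up, +x points to the bracket, the gauge is 118 mm out along +y.
- lock_plate: Forked steel lock plate, loose, standing upright in a slot of the wooden stand. Origin: centre of its bottom edge; z up, x the plate's normal, y along its width. 5 mm thick, 60 wide, 90 high; notch 24 mm wide, 64 high, open at the bottom, between two 18 mm legs. On top a grip block 12 mm thick (x), 36 wide (y), 88 to 122 mm above the origin. Fits either way round.
- lock_plate_grip (a point): Point in the grip block, 110 mm above the lock plate's bottom edge: a good place for the gripper, closing across the 12 mm thickness.
- stand: Wooden stand, fixed, 36 x 170 x 40 mm, origin at the centre of its underside, long along its y. Two slots in line, centred 41 mm either side of the centre, 8 mm wide, 64 mm long, 26 mm deep; the lock plate stands in one and the blank plate in the other.
- blank_plate: Bystander: solid plate of the same outline without notch and with a round knob on top (22 mm across, top at 122 mm); not to be used. Origin: centre of its bottom edge.
- screwdriver: Bystander: screwdriver lying on the table between panel and stand, about 200 mm long; leave alone.
- wrench: Bystander: open-ended wrench lying on the table beyond the stand; leave alone.
- spool: Bystander: solder spool, 56 mm across, 44 mm high; leave alone.
- mug: Bystander: white mug, 80 mm across, 90 mm high; leave alone.
- jar: Bystander: amber jar with steel cap, 64 mm across, 75 mm high; leave alone.
- adapter: Bystander: small brass coax adapter standing upright, 22 mm across, 42 mm high; leave alone.
- meter: Bystander: black multimeter lying flat, 150 x 75 x 36 mm; leave alone.
Not all that is in view belongs to the job. What is shaped like the lock_plate but orange is not meant.

How it is judged:
By the outcome, as a careful person would: the job done as asked, in the order asked, and still so for the second after the job is handed in, with the robot touching nothing.
It also fails if it takes over 72 s, if anything falls off the work surface, if the arm or the gripper's body presses on something with over 40 N, if the wrist force passes 120 N, or if a joint passes its speed limit or range.

## Working session

There is one attempt and no reset: what is moved stays moved. The work goes in short steps, Python scripts to look and compute and a shell command to move; the robot and the scene stay as the last step left them, time stands still between calls to the robot, and variables do not carry over. Pictures are saved under pics/ and viewed, about 8 in all and at most 12, crops included, and the job is handed in when it is done.

```bash
mkdir -p pics
cat > h.py <<'E'
import numpy as np, cv2
from station import ctrl
def cam(n):
    o=ctrl.get_obs(); c=ctrl.camera(n); K=np.array([[c['fx'],0,c['cx']],[0,c['fy'],c['cy']],[0,0,1.]]); c['K']=K
    if n=='wrist':
        from scipy.spatial.transform import Rotation as Ro
        T=np.eye(4); T[:3,:3]=Ro.from_euler('xyz',o['eef_rot']).as_matrix(); T[:3,3]=o['ee_pos']
        M=np.linalg.inv(T@np.array(c['tool_from_camera'])); c['R']=M[:3,:3]; c['t']=M[:3,3]
    c['R']=np.array(c['R']);c['t']=np.array(c['t']);c['dist']=np.array(c['dist'],float)
    return c
def rays(c,uv):
    p=cv2.undistortPoints(np.array(uv,float).reshape(-1,1,2),c['K'],c['dist']).reshape(-1,2)
    return -c['R'].T@c['t'], np.c_[p,np.ones(len(p))]@c['R']
def plane(c,uv,z):
    o,d=rays(c,uv); return o+d*((z-o[2])/d[:,2])[:,None]
def cloud(c):
    v,u=np.mgrid[0:400,0:640]; o,d=rays(c,np.c_[u.ravel(),v.ravel()])
    D=c['depth'].ravel(); P=o+d*D[:,None]; P[D==0]=np.nan; return P.reshape(400,640,3)
def save(c,n): cv2.imwrite('pics/'+n,c['pixels'][:,:,::-1])
def proj(c,X):
    return cv2.projectPoints(np.array(X,float).reshape(-1,1,3),cv2.Rodrigues(c['R'])[0],c['t'],c['K'],c['dist'])[0].reshape(-1,2)
E
python3 - <<'E'
from h import *
for n in('top','scene'):
    c=cam(n); cv2.imwrite(f'pics/{n}0.png',c['pixels'][:,:,::-1]); np.savez(f'{n}0.npz',**c); print(n,-c['R'].T@c['t'])
o=ctrl.get_obs();print(o['ee_pos'],o['eef_rot'],o['time_s'],o['grip_width'])
E
```

```text
top [0.20361677 0.01724198 1.69845523]
scene [ 0.86615051 -0.36865825  0.93120191]
[0.18325267 0.51835917 0.22399654] [-3.14066100e+00 -6.36793943e-05  2.80178205e+00] 0.1 0.09392654458431403
```

View pics/top0.png

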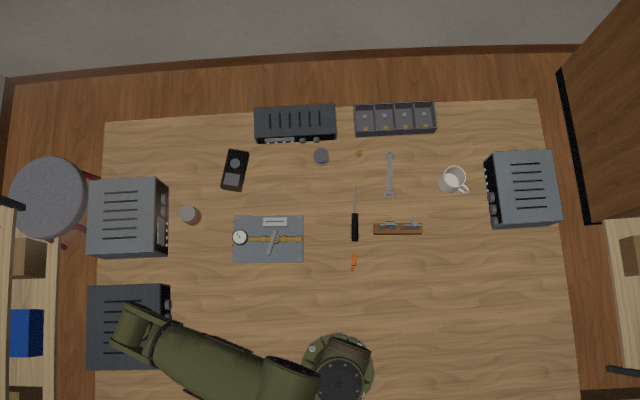

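View pics/scene0.png

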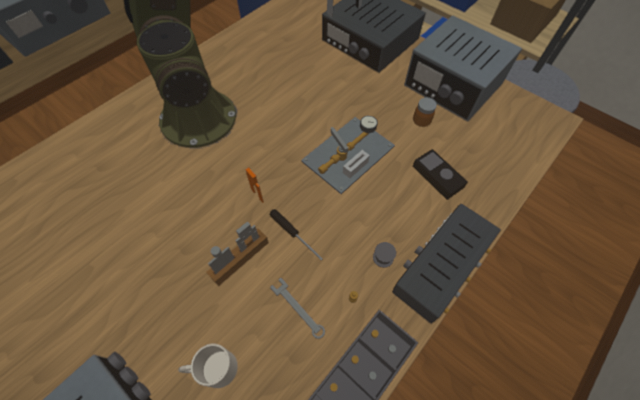

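The top view shows the panel at about (268,238), with gauge (240,237), bracket (275,221) and handle (272,242). The stand is at (398,228) and the orange decoy at (354,261). Next I'll turn these into positions.

Run:
```python
from h import *
t=dict(np.load('top0.npz'));s=dict(np.load('scene0.npz'))
P=cloud(t);S=cloud(s)
print(t['K'][0,0])
for n,uv,z in [('gauge',(240,237),.075),('brk',(275,221),.046),('handle a',(276,231),.078),('handle b',(268,254),.078),('panel c',(268,239),.01),('stand',(398,228),.04),('knobL',(387,224),.122),('knobR',(412,223),.122)]:
    print(n,plane(t,[uv],z)[0].round(3),P[uv[1],uv[0]].round(3))
for n,uv in [('gauge',(369,123)),('brk',(356,161)),('h1',(336,133)),('h2',(345,154)),('gripL',(217,252)),('gripR',(243,228))]: print(n,S[uv[1],uv[0]].round(3))
a=cv2.resize(t['pixels'][195:275,225:325],(600,480),interpolation=3);b=cv2.resize(t['pixels'][205:245,360:440],(600,300),interpolation=3)
c=cv2.resize(s['pixels'][110:190,300:400],(400,320),interpolation=3);d=cv2.resize(s['pixels'][215:285,200:275],(343,320),interpolation=3)
b=cv2.resize(b,(400,200))
im=np.zeros((480+0,400+400,3),np.uint8)
im=np.zeros((600,800,3),np.uint8); im[:320,:400]=cv2.resize(a,(400,320)); im[:320,400:]=c; im[320:520,:400]=b; im[320:600,400:700]=cv2.resize(d,(300,280))
cv2.imwrite('pics/crop0.png',im[:,:,::-1])
```

```text
480.8106974094351
gauge [0.465 0.306 0.075] [0.465 0.306 0.077]
brk [0.52  0.187 0.046] [0.523 0.189 0.03 ]
handle a [0.479 0.181 0.078] [0.479 0.181 0.079]
handle b [0.402 0.211 0.078] [0.402 0.212 0.073]
panel c [0.463 0.218 0.01 ] [0.459 0.215 0.035]
stand [ 0.472 -0.241  0.04 ] [ 0.471 -0.241  0.043]
knobL [ 0.474 -0.193  0.122] [ 0.472 -0.191  0.135]
knobR [ 0.473 -0.277  0.122] [ 0.47  -0.274  0.137]
gauge [0.474 0.3   0.077]
brk [0.516 0.191 0.033]
h1 [0.425 0.203 0.078]
h2 [0.48  0.181 0.045]
gripL [ 0.478 -0.285  0.135]
gripR [ 0.478 -0.205  0.136]
```

View pics/crop0.png

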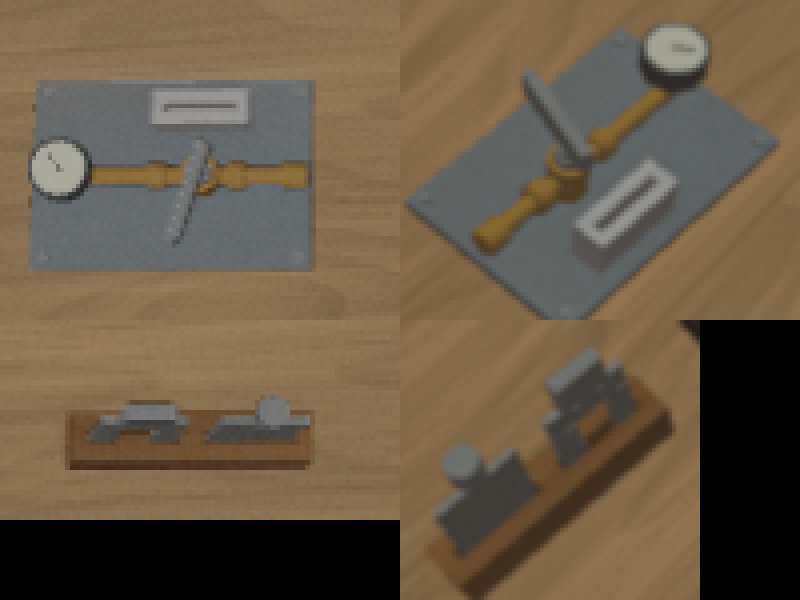

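The top crop shows the fork-notched plate in the left (+y) slot at about y −0.195, and the knobbed blank on the right. The handle's arm points back toward the robot at about 161° world, roughly 4.4 rad open. The tool yaw already suits the bar, so I'll move over the axis near (0.456, 0.19).

```bash
python3 -m creep '{"translation":[[136,-164,0],[136,-164,0],[136,-164,0],[136,-164,0],[180,-216,0]],"yaw":[0,0,0,0,0],"gripper":[0,0,0,0,0]}' 40; python3 -m creep '{"translation":[[110,-130,0],[110,-130,0],[110,-130,0],[110,-130,0],[110,-130,0]],"yaw":[0,0,0,0,0],"gripper":[0,0,0,0,0]}'
```

```text
time_s: 0.52
ee_pos: [0.317, 0.3565, 0.2239]
eef_rot: [-3.14, -0.0, 2.802]
force: [0.9, 0.5, -0.9]
grip_width: 0.094
time_s: 0.93
ee_pos: [0.4297, 0.2223, 0.2236]
eef_rot: [-3.139, 0.0, 2.798]
force: [-0.6, 1.0, -0.4]
grip_width: 0.094
```

```bash
python3 -m creep '{"translation":[[26,-32,0],[26,-32,0],[26,-32,0]],"yaw":[0,0,0],"gripper":[0,0,0]}'
python3 - <<'E'
from h import *
c=cam('wrist'); save(c,'w1.png'); np.savez('w1.npz',**c); print((-c['R'].T@c['t']).round(3), c['R'].round(2)[2])
E
```

```text
time_s: 1.18
ee_pos: [0.4563, 0.1893, 0.2232]
eef_rot: [-3.139, -0.0, 2.795]
force: [-1.3, 0.6, -0.7]
grip_width: 0.0935
[0.384 0.215 0.383] [ 0.25 -0.09 -0.96]
```

View pics/w1.png

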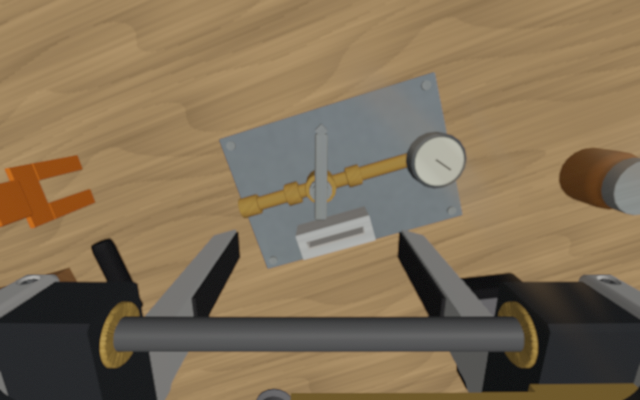

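The wrist view shows the handle from tip (321,126) to rear end (321,218), the bracket slot running (308,247) to (365,230), and the gauge at (437,159). I'll measure from these.

Run:
```python
from h import *
c=dict(np.load('w1.npz')); P=cloud(c)
v,u=np.mgrid[0:400,0:640]
def comp(m,box):
    b=np.zeros_like(m); x0,y0,x1,y1=box; b[y0:y1,x0:x1]=m[y0:y1,x0:x1]; return b
m=comp((P[...,2]>.066)&(P[...,2]<.09),(295,110,345,225))
n,l,st,ce=cv2.connectedComponentsWithStats(m.astype(np.uint8)); k=1+st[1:,4].argmax(); ys,xs=np.where(l==k)
X=plane(c,np.c_[xs,ys],.078)[:,:2]; print('n',len(X),st[k],P[ys,xs,2].mean())
mu=X.mean(0); U,s,V=np.linalg.svd(X-mu,full_matrices=False); d=V[0]; d*=-np.sign(d[0]); pr=(X-mu)@d
print('handle dir deg',np.degrees(np.arctan2(d[1],d[0])),'ext',pr.min(),pr.max(),'tip',mu+d*pr.max(),'axis est from tip',mu+d*(pr.max()-.068),'from rear',mu+d*(pr.min()+.024),'w',np.ptp((X-mu)@V[1]))
g=cv2.cvtColor(c['pixels'],6)
# bracket top
m=comp((P[...,2]>.036)&(P[...,2]<.056)&(g>125),(285,205,385,270)); 
m=cv2.morphologyEx(m.astype(np.uint8),cv2.MORPH_CLOSE,np.ones((9,9)))
n,l,st,ce=cv2.connectedComponentsWithStats(m); k=1+st[1:,4].argmax(); ys,xs=np.where(l==k); B=plane(c,np.c_[xs,ys],.046)[:,:2]
r=cv2.minAreaRect((B*1000).astype(np.float32)); print('bracket',r)
# slot: dark inside
m=comp(g<105,(303,228,370,250)); n,l,st,ce=cv2.connectedComponentsWithStats(m.astype(np.uint8));k=1+st[1:,4].argmax(); ys,xs=np.where(l==k); r=cv2.minAreaRect((plane(c,np.c_[xs,ys],.046)[:,:2]*1000).astype(np.float32)); print('slot',st[k],r)
# gauge
m=comp((P[...,2]>.066)&(P[...,2]<.09),(400,120,480,200)); ys,xs=np.where(m); print('gauge',cv2.minEnclosingCircle((plane(c,np.c_[xs,ys],.075)[:,:2]*1000).astype(np.float32)))
# panel plate
m=(P[...,2]>.005)&(P[...,2]<.016)&(abs(P[...,0]-.46)<.12)&(abs(P[...,1]-.21)<.16)
hsv=cv2.cvtColor(c['pixels'],41); m&=(hsv[...,1]<70); ys,xs=np.where(cv2.erode(m.astype(np.uint8),np.ones((3,3)))>0); r=cv2.minAreaRect((plane(c,np.c_[xs,ys],.01)[:,:2]*1000).astype(np.float32)); print('panel',r)
for uv in [(321,126),(321,218)]: print(plane(c,[uv],.078))
```

```text
n 1135 [ 315  124   13   97 1135] 0.07743023100732116
handle dir deg 159.86132799497543 ext -0.046425564489827584 0.04605936949401215 tip [0.39607824 0.21269217] axis est from tip [0.45992086 0.18928021] from rear [0.46037615 0.18911325] w 0.011290440649670545
bracket ((518.1177978515625, 185.62779235839844), (83.8896484375, 31.684850692749023), 86.90958404541016)Traceback (most recent call last):
  File "<stdin>", line 18, in <module>
ValueError: attempt to get argmax of an empty sequence
```

```bash
python3 -m creep '{"translation":[[4,0,-35],[4,0,-75],[4,0,-115],[4,0,-143],[4,0,-143]],"yaw":[0,0,0,0,0],"gripper":[0,0,0,0,0]}'; python3 -m creep '{"translation":[[0,0,0],[0,0,0],[0,0,0],[0,0,0],[0,0,0]],"yaw":[0,0,0,0,0],"gripper":[255,255,255,255,255]}' 50;  python3 -m creep '{"translation":[[0,0,0],[0,0,0],[0,0,0],[0,0,0],[0,0,0]],"yaw":[0,0,0,0,0],"gripper":[255,255,255,255,255]}' 50
```

```text
time_s: 1.65
ee_pos: [0.4561, 0.1907, 0.0754]
eef_rot: [-3.134, -0.007, 2.798]
force: [-0.5, -0.4, -0.6]
grip_width: 0.094
time_s: 2.07
ee_pos: [0.4566, 0.191, 0.0767]
eef_rot: [-3.135, -0.006, 2.798]
force: [-0.5, -0.6, 0.9]
grip_width: 0.064
time_s: 2.48
ee_pos: [0.4567, 0.1909, 0.0767]
eef_rot: [-3.135, -0.006, 2.798]
force: [0.1, -0.8, -0.0]
grip_width: 0.0306
```

```bash
python3 -m creep '{"translation":[[4,-2,0],[4,-2,0],[4,-2,0],[4,-2,0],[4,-2,0]],"yaw":[-0.006,-0.006,-0.006,-0.006,-0.006],"gripper":[255,255,255,255,255]}' 50
```

```text
time_s: 2.9
ee_pos: [0.4613, 0.189, 0.0768]
eef_rot: [-3.136, -0.004, 2.792]
force: [5.8, 1.7, -3.1]
grip_width: 0.0145
```

```bash
python3 -m creep '{"translation":[[0,0,0],[0,0,0],[0,0,0]],"yaw":[0,0,0],"gripper":[255,255,255]}' 50; python3 -m creep '{"translation":[[0,0,0],[0,0,0],[0,0,0],[0,0,0],[0,0,0]],"yaw":[-0.1,-0.2,-0.3,-0.4,-0.5],"gripper":[255,255,255,255,255]}'
```

```text
time_s: 3.15
ee_pos: [0.4613, 0.189, 0.0768]
eef_rot: [-3.136, -0.004, 2.792]
force: [3.4, 0.9, -2.0]
grip_width: 0.0144
time_s: 3.57
ee_pos: [0.4613, 0.1889, 0.0768]
eef_rot: [-3.136, -0.004, 2.288]
force: [2.8, -0.7, -1.6]
grip_width: 0.0146
```

```bash
for i in 1 2 3; do python3 -m creep '{"translation":[[0,0,0],[0,0,0],[0,0,0],[0,0,0],[0,0,0]],"yaw":[-0.12,-0.24,-0.36,-0.48,-0.6],"gripper":[255,255,255,255,255]}'; done
```

```text
time_s: 3.98
ee_pos: [0.4612, 0.1888, 0.0768]
eef_rot: [-3.136, -0.004, 1.682]
force: [1.8, -0.0, -0.8]
grip_width: 0.0145
time_s: 4.4
ee_pos: [0.4611, 0.1887, 0.0768]
eef_rot: [-3.136, -0.003, 1.076]
force: [0.4, 0.2, -0.3]
grip_width: 0.0142
time_s: 4.82
ee_pos: [0.4609, 0.1887, 0.0768]
eef_rot: [-3.136, -0.003, 0.471]
force: [0.9, 1.5, -0.8]
grip_width: 0.0147
```

```bash
python3 -m creep '{"translation":[[0,0,0],[0,0,0],[0,0,0],[0,0,0],[0,0,0]],"yaw":[-0.12,-0.24,-0.36,-0.48,-0.524],"gripper":[255,255,255,255,255]}';python3 -m creep '{"translation":[[0,0,0],[0,0,0]],"yaw":[0,0],"gripper":[255,255]}'
python3 - <<'E'
from h import *
c=cam('wrist'); save(c,'w2.png'); np.savez('w2.npz',**c)
t=cam('top'); np.savez('t2.npz',**t)
im=np.zeros((600,640,3),np.uint8); im[:400]=c['pixels']; im[400:600,:320]=cv2.resize(t['pixels'][205:265,225:321],(320,200),interpolation=3); cv2.imwrite('pics/c2.png',im[:,:,::-1])
E
```

```text
time_s: 5.23
ee_pos: [0.4608, 0.1888, 0.0768]
eef_rot: [-3.135, -0.003, -0.06]
force: [2.7, 1.4, -1.1]
grip_width: 0.0144
time_s: 5.4
ee_pos: [0.4608, 0.1888, 0.0768]
eef_rot: [-3.136, -0.003, -0.059]
force: [2.4, 1.5, -0.6]
grip_width: 0.0142
```

View pics/c2.png

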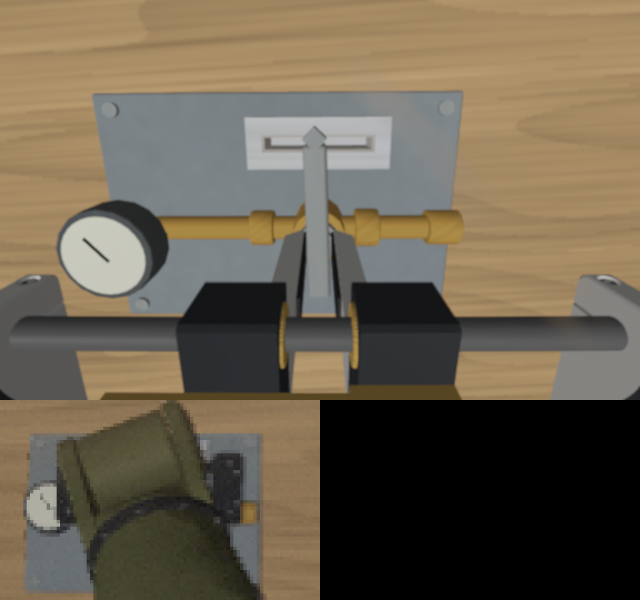

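The wrist view shows the handle now over the bracket: tip (315,128), bracket (245–392, 117–169), slot (262–376, 137–152). I'll check the angle numerically.

```bash
cat > meas.py <<'E'
from h import *
def meas(c):
    P=cloud(c); g=cv2.cvtColor(c['pixels'],6); hsv=cv2.cvtColor(c['pixels'],41)
    near=(abs(P[...,0]-.50)<.07)&(abs(P[...,1]-.187)<.055)
    def big(m):
        n,l,st,ce=cv2.connectedComponentsWithStats(m.astype(np.uint8)); k=1+st[1:,4].argmax(); ys,xs=np.where(l==k); return np.c_[xs,ys]
    h=big((P[...,2]>.068)&(P[...,2]<.088)&near&(P[...,0]>.478)&(abs(P[...,1]-.186)<.015)); X=plane(c,h,.078)[:,:2]
    fx=np.array([[x.mean(),(lambda q:(q.min()+q.max())/2)(X[abs(X[:,0]-x.mean())<.001,1])] for x in [np.array([a]) for a in np.arange(.483,.515,.002)]])
    s,b=np.polyfit(fx[:,0],fx[:,1],1); tip=X[X[:,0].argmax()]
    print('handle angle',np.degrees(np.arctan(s)),'y at x=.518',s*.518+b,'y at .460',s*.460+b,'tip',tip)
    m=(P[...,2]>.038)&(P[...,2]<.054)&(g>110)&near; m=cv2.morphologyEx(m.astype(np.uint8),cv2.MORPH_CLOSE,np.ones((15,15)))
    B=plane(c,big(m),.046)[:,:2]*1000; r=cv2.minAreaRect(B.astype(np.float32)); print('bracket',r)
    return P,g,near,big
E
python3 - <<'E'
from meas import *
c=dict(np.load('w2.npz')); P,g,near,big=meas(c)
print(g[130:160:2,290],g[145,255:300:3],g[145,330:385:3])
print((P[130:160:2,290,2]*1000).round())
E
```

```text
handle angle -1.445985489547345 y at x=.518 0.18696454906238189 y at .460 0.18842861795379648 tip [0.52996498 0.18639081]
bracket ((518.53369140625, 185.41775512695312), (83.91537475585938, 29.90586280822754), 86.64253997802734)
[180 179 175 168 181 183 184 168 107 105 149 171 183 182 180] [185 185 175 134  89 103 140 140 140 141 140 140 140 140 140] [131 131 131 131 131 131 131 127 124 124 124 124 120 134 155 179 187 187
 187]
[46. 46. 45. 46. 17. 18. 17. 19. 24. 36. 44. 45. 46. 47. 46.]
```

The handle reads −1.4° and the bracket normal −3.3°, with the tip about 1.5 mm to the +y side. It needs roughly 0.03 rad more clockwise.

```bash
python3 -m creep '{"translation":[[0,0,0],[0,0,0],[0,0,0]],"yaw":[-0.032,-0.032,-0.032],"gripper":[255,255,255]}'
python3 - <<'E'
from meas import *
c=cam('wrist'); meas(c)
E
```

```text
time_s: 5.75
ee_pos: [0.4608, 0.1888, 0.0768]
eef_rot: [-3.135, -0.003, -0.089]
force: [2.2, 2.3, -0.2]
grip_width: 0.0143
handle angle -3.5074458053610553 y at x=.518 0.18495231396866363 y at .460 0.18850731151518121 tip [0.52940973 0.18435425]
bracket ((518.5821533203125, 185.41030883789062), (83.89942932128906, 30.11253547668457), 86.91682434082031)
```

Aligned to within about 0.3° and 0.5 mm. Now release, rise, and go to the stand.

```bash
python3 -m creep '{"translation":[[0,0,0],[0,0,0],[0,0,0],[0,0,0],[0,0,0]],"yaw":[0,0,0,0,0],"gripper":[0,0,0,0,0]}'; python3 -m creep '{"translation":[[0,0,40],[0,0,80],[0,0,120],[0,0,160],[0,0,175]],"yaw":[0,0,0,0,0],"gripper":[0,0,0,0,0]}';python3 -m creep '{"translation":[[0,0,0],[0,0,0]],"yaw":[0,0],"gripper":[0,0]}'
python3 - <<'E'
from meas import *
c=cam('wrist'); np.savez('w3.npz',**c); save(c,'w3.png'); meas(c)
E
```

```text
time_s: 6.22
ee_pos: [0.4607, 0.1888, 0.0767]
eef_rot: [-3.136, -0.002, -0.089]
force: [0.6, -0.7, -0.4]
grip_width: 0.0445
time_s: 6.63
ee_pos: [0.4616, 0.1891, 0.2574]
eef_rot: [-3.133, -0.009, -0.088]
force: [0.4, 0.6, 1.3]
grip_width: 0.0777
time_s: 6.8
ee_pos: [0.4618, 0.1892, 0.258]
eef_rot: [-3.132, -0.011, -0.088]
force: [-0.2, -0.2, -0.1]
grip_width: 0.091
handle angle -3.0810493149258598 y at x=.518 0.18504851751288798 y at .460 0.18817044569920638 tip [0.52909448 0.18382582]
bracket ((518.3049926757812, 185.44102478027344), (83.75867462158203, 30.028310775756836), 86.89791870117188)
```

```bash
for i in 1 2; do python3 -m creep '{"translation":[[2,-38,2],[3,-77,4],[4,-115,6],[5,-154,8],[6,-190,10]],"yaw":[0.12,0.24,0.36,0.48,0.6],"gripper":[0,0,0,0,0]}'; done; python3 -m creep '{"translation":[[0,-4,0],[0,-4,0],[0,-4,0],[0,-4,0],[0,-4,0]],"yaw":[0.12,0.24,0.36,0.46,0.46],"gripper":[0,0,0,0,0]}'
python3 - <<'E'
from h import *
c=cam('wrist'); np.savez('w4.npz',**c); save(c,'w4.png')
E
```

```text
time_s: 7.27
ee_pos: [0.4665, 0.0092, 0.2638]
eef_rot: [-3.132, -0.005, 0.458]
force: [1.0, 0.1, 0.7]
grip_width: 0.0941
time_s: 7.68
ee_pos: [0.4716, -0.1733, 0.2711]
eef_rot: [-3.128, -0.005, 1.012]
force: [1.0, 0.2, 0.4]
grip_width: 0.094
time_s: 8.1
ee_pos: [0.4711, -0.1772, 0.2689]
eef_rot: [-3.125, -0.006, 1.476]
force: [0.3, 0.7, 0.6]
grip_width: 0.094
```

View pics/w4.png

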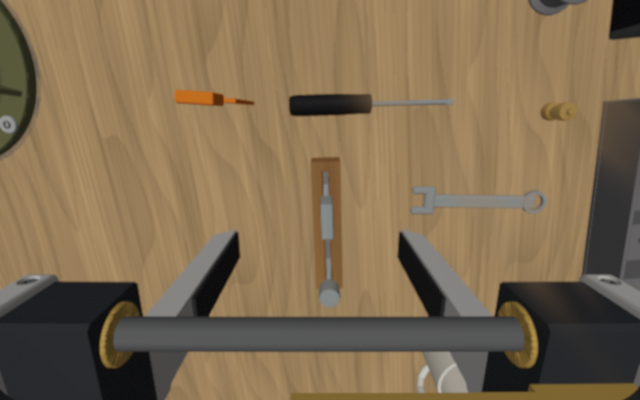

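The wrist view shows the lock plate's grip block at (327,217), between its legs at (326,180) and (328,245). The blank's knob is at (329,292).

Run:
```python
from h import *
c=dict(np.load('w4.npz')); P=cloud(c)
m=(P[...,2]>.115)&(P[...,2]<.15); m[:,:300]=0; m[:,350:]=0; m[310:]=0
n,l,st,ce=cv2.connectedComponentsWithStats(m.astype(np.uint8))
for k in range(1,n):
    if st[k,4]<50: continue
    ys,xs=np.where(l==k); z=np.median(P[ys,xs,2]); X=plane(c,np.c_[xs,ys],.136)[:,:2]*1000; print(st[k],z,cv2.minAreaRect(X.astype(np.float32)))
m=(P[...,2]>.033)&(P[...,2]<.046);m[:,:300]=0; m[:,350:]=0; m[310:]=0
ys,xs=np.where(m); print(cv2.minAreaRect((P[ys,xs,:2]*1000).astype(np.float32)))
m=(P[...,2]>.085)&(P[...,2]<.11);m[:,:300]=0; m[:,350:]=0; m[310:]=0
ys,xs=np.where(m); print('plate top',cv2.fitLine((P[ys,xs,:2]*1000).astype(np.float32),2,0,.01,.01).ravel(),P[ys,xs].min(0),P[ys,xs].max(0))
```

```text
[320 199  14  41 506] 0.13532875220963841 ((474.3382568359375, -200.376220703125), (40.09950256347656, 11.869235038757324), 86.82742309570312)
[319 280  22  27 486] 0.13495234929453515 ((470.18414306640625, -278.7193298339844), (29.481998443603516, 21.28462028503418), 85.18488311767578)
((471.8526306152344, -244.86959838867188), (170.7293701171875, 36.0064811706543), 86.78531646728516)
plate top [ 5.8252554e-02  9.9830186e-01  4.7274829e+02 -2.2934692e+02] [ 0.46656232 -0.28189673  0.08505439] [ 0.48099635 -0.17336258  0.10973227]
```

```bash
python3 -m creep '{"translation":[[3,-26,0],[3,-26,-20],[3,-26,-55],[3,-26,-75],[3,-26,-75]],"yaw":[0.039,0.039,0.039,0.039,0.039],"gripper":[0,0,0,0,0]}'
```

```text
time_s: 8.57
ee_pos: [0.4723, -0.2023, 0.1892]
eef_rot: [-3.118, -0.009, 1.505]
force: [-0.1, 0.4, -0.3]
grip_width: 0.0943
```

```bash
python3 -m creep '{"translation":[[2,-1,-20],[2,-1,-45],[2,-1,-63],[2,-1,-63],[2,-1,-63]],"yaw":[0.01,0.01,0.01,0.01,0.01],"gripper":[0,0,0,0,0]}'; python3 -m creep '{"translation":[[0,0,0],[0,0,0],[0,0,0],[0,0,0],[0,0,0]],"yaw":[0,0,0,0,0],"gripper":[180,180,180,180,180]}' 40
```

```text
time_s: 8.98
ee_pos: [0.4745, -0.2032, 0.1268]
eef_rot: [-3.117, -0.009, 1.514]
force: [0.6, 0.1, 1.2]
grip_width: 0.0944
time_s: 9.4
ee_pos: [0.4746, -0.2033, 0.1273]
eef_rot: [-3.118, -0.009, 1.514]
force: [0.1, -0.1, 0.6]
grip_width: 0.0641
```

```bash
for i in 1 2; do python3 -m creep '{"translation":[[0,0,0],[0,0,0],[0,0,0],[0,0,0],[0,0,0]],"yaw":[0,0,0,0,0],"gripper":[255,255,255,255,255]}' 40; done
```

```text
time_s: 9.82
ee_pos: [0.4746, -0.2033, 0.1273]
eef_rot: [-3.118, -0.009, 1.513]
force: [0.9, 0.6, 0.2]
grip_width: 0.0308
time_s: 10.23
ee_pos: [0.4749, -0.2033, 0.1273]
eef_rot: [-3.118, -0.009, 1.513]
force: [3.3, 0.1, -2.8]
grip_width: 0.0113
```

```bash
python3 -m creep '{"translation":[[0,0,0],[0,0,0],[0,0,0]],"yaw":[0,0,0],"gripper":[255,255,255]}' 40; python3 -m creep '{"translation":[[0,0,10],[0,0,20],[0,0,30],[0,0,45],[0,0,45]],"yaw":[0,0,0,0,0],"gripper":[255,255,255,255,255]}'
```

```text
time_s: 10.48
ee_pos: [0.4749, -0.2033, 0.1273]
eef_rot: [-3.118, -0.009, 1.513]
force: [3.7, 0.1, -2.6]
grip_width: 0.0118
time_s: 10.9
ee_pos: [0.4755, -0.2037, 0.1754]
eef_rot: [-3.121, -0.007, 1.514]
force: [0.4, 0.3, -0.3]
grip_width: 0.0117
```

```bash
python3 -m creep '{"translation":[[0,0,40],[0,0,85],[4,35,85],[8,70,85],[12,105,85]],"yaw":[0,0,0,0,0],"gripper":[255,255,255,255,255]}' ; python3 -m creep '{"translation":[[4,37,0],[8,74,0],[12,111,0],[16,148,0],[20,185,0]],"yaw":[0,0,0,0,0],"gripper":[255,255,255,255,255]}'
```

```text
time_s: 11.32
ee_pos: [0.4871, -0.0978, 0.2609]
eef_rot: [-3.122, -0.007, 1.512]
force: [-0.1, -0.0, -2.2]
grip_width: 0.0118
time_s: 11.73
ee_pos: [0.5066, 0.0889, 0.2609]
eef_rot: [-3.121, -0.006, 1.512]
force: [0.9, 0.3, -1.3]
grip_width: 0.0119
```

```bash
python3 -m creep '{"translation":[[4,35,0],[8,70,0],[12,96,0],[12,96,0],[12,96,0]],"yaw":[0.004,0.004,0.004,0.004,0.004],"gripper":[255,255,255,255,255]}'
python3 - <<'E'
from h import *
c=cam('wrist'); np.savez('w5.npz',**c); save(c,'w5.png')
E
```

```text
time_s: 12.15
ee_pos: [0.5182, 0.1857, 0.2603]
eef_rot: [-3.12, -0.006, 1.518]
force: [-0.2, -0.1, -1.3]
grip_width: 0.0115
```

View pics/w5.png

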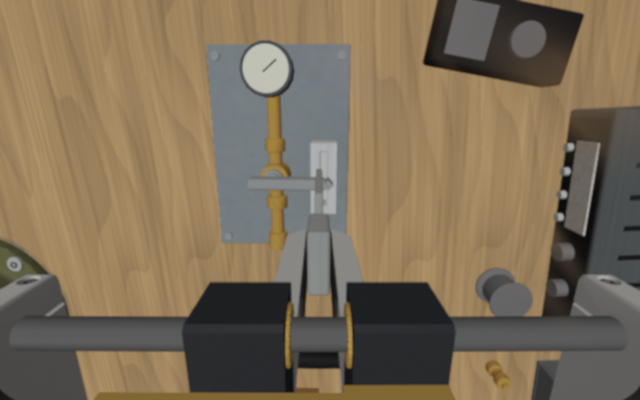

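Run:
```python
from h import *
from scipy.spatial.transform import Rotation as Ro
c=dict(np.load('w5.npz')); o=ctrl.get_obs(); R=Ro.from_euler('xyz',o['eef_rot']).as_matrix(); p=np.array(o['ee_pos'])
print('tool z',R[:,2].round(4)); 
pts=[p+R@np.array([a,b,d]) for a in(-.03,-.012,.012,.03) for b in(-.0025,.0025) for d in (.113,.024)]
q=proj(c,pts); print(np.c_[np.array(pts).round(4)*1000,q.round(1)])
im=cv2.resize(c['pixels'][130:235,270:370],(762,800),interpolation=2)[:600]
im=cv2.resize(c['pixels'][135:225,270:370],(660,594),interpolation=2)
cv2.imwrite('pics/c5.png',im[:,:,::-1])
print((c['depth'][160:225:3,319]).round(3)); print(cloud(c)[170:225:4,319].round(4))
```

```text
tool z [-0.0211  0.0068 -0.9998]
[[511.8 155.7 147.3 316.  234.4]
 [513.7 155.1 236.3 315.  286.5]
 [516.8 155.4 147.2 321.6 234.5]
 [518.7 154.8 236.2 323.  286.5]
 [512.8 173.7 147.4 316.  215.3]
 [514.6 173.1 236.4 315.  260.4]
 [517.8 173.4 147.3 321.7 215.3]
 [519.6 172.8 236.3 323.1 260.4]
 [514.1 197.6 147.6 316.  188.7]
 [515.9 197.  236.5 314.9 223.6]
 [519.1 197.4 147.4 321.8 188.7]
 [520.9 196.8 236.4 323.3 223.6]
 [515.  215.6 147.7 315.9 168. ]
 [516.9 215.  236.6 314.8 194.4]
 [520.  215.3 147.5 321.9 168. ]
 [521.9 214.7 236.5 323.4 194.4]]
[0.377 0.378 0.378 0.273 0.258 0.246 0.236 0.225 0.215 0.207 0.199 0.19
 0.189 0.19  0.191 0.191 0.192 0.192 0.191 0.185 0.181 0.175]
[[0.5177 0.215  0.155 ]
 [0.5181 0.2153 0.1744]
 [0.5184 0.2151 0.189 ]
 [0.5187 0.2151 0.2031]
 [0.5189 0.2152 0.2157]
 [0.5192 0.2151 0.2267]
 [0.5193 0.2149 0.2357]
 [0.5193 0.2129 0.2372]
 [0.5191 0.2102 0.2363]
 [0.519  0.2077 0.236 ]
 [0.5189 0.2055 0.2368]
 [0.5188 0.2034 0.2382]
 [0.5189 0.2035 0.2458]
 [0.519  0.2026 0.2503]]
```

View pics/c5.png

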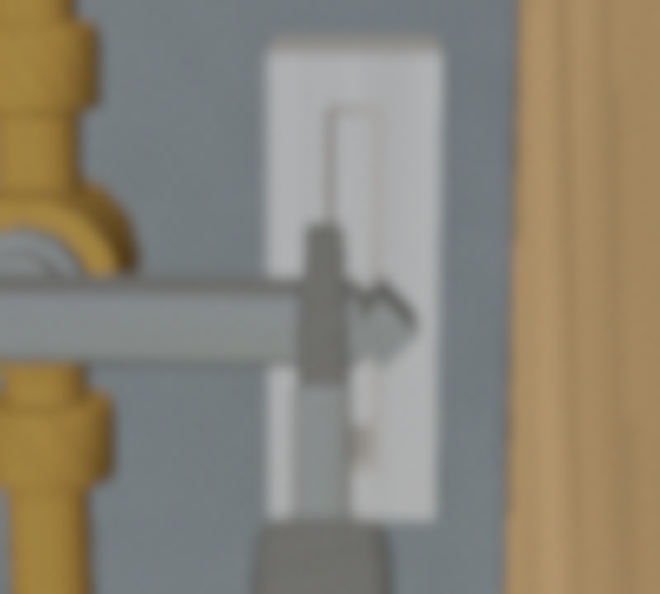

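The crop shows the near leg's bottom at pixel (319,169), which matches the pose predicted with a 1.2° tilt. The plate's bottom centre is (0.516, 0.1854) and the slot centre (0.5183, 0.1854), so I'll shift x by +2.4 mm and descend to just above the mouth.

```bash
python3 -m creep '{"translation":[[2.4,0,-25],[2.4,0,-55],[2.4,0,-80],[2.4,0,-94],[2.4,0,-94]],"yaw":[0,0,0,0,0],"gripper":[255,255,255,255,255]}'; python3 -m creep '{"translation":[[0,0,0],[0,0,0]],"yaw":[0,0],"gripper":[255,255]}'
python3 - <<'E'
from h import *
from scipy.spatial.transform import Rotation as Ro
c=cam('wrist'); o=ctrl.get_obs(); R=Ro.from_euler('xyz',o['eef_rot']).as_matrix(); p=np.array(o['ee_pos'])
print('bottom centre',p+R@np.array([0,0,.113]), 'ends',p+R@np.array([.03,0,.113]),p+R@np.array([-.03,0,.113]))
P=cloud(c); 
im=cv2.resize(c['pixels'][80:260,230:410],(590,590),interpolation=2); cv2.imwrite('pics/c6.png',im[:,:,::-1]); np.savez('w6.npz',**c)
E
```

```text
time_s: 12.62
ee_pos: [0.5194, 0.1831, 0.1634]
eef_rot: [-3.115, -0.004, 1.515]
force: [0.3, 0.2, -1.9]
grip_width: 0.012
time_s: 12.78
ee_pos: [0.5197, 0.1823, 0.1643]
eef_rot: [-3.116, -0.004, 1.514]
force: [0.2, -0.3, -2.6]
grip_width: 0.0121
bottom centre [0.51702161 0.18322922 0.05162219] ends [0.51871418 0.21318119 0.05174473] [0.51532905 0.15327726 0.05149966]
```

View pics/c6.png

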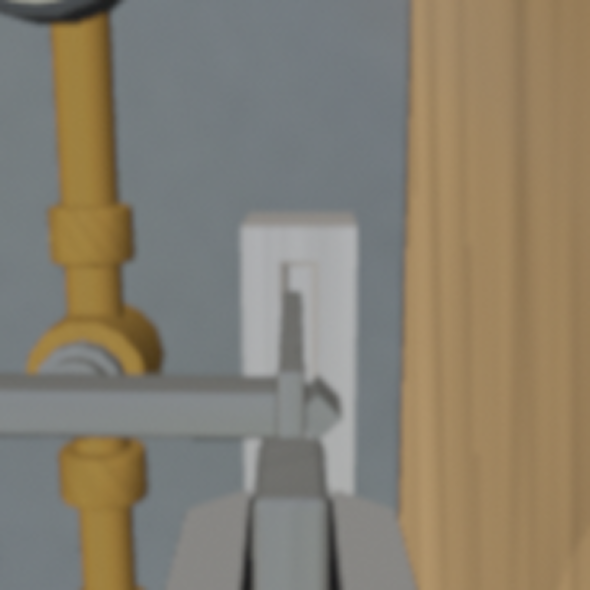

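The crop shows the leg's end at (291,292), slightly left of the slot's centre line (298) and short of its far end (262). The arm has drifted about 2 mm in −y, so I'll correct before going in.

```bash
python3 -m creep '{"translation":[[1.3,2.2,0],[1.3,2.2,0],[1.3,2.2,0],[1.3,2.2,0]],"yaw":[0.003,0.003,0.003,0.003],"gripper":[255,255,255,255]}'
cat > bot.py <<'E'
from h import *
from scipy.spatial.transform import Rotation as Ro
o=ctrl.get_obs(); R=Ro.from_euler('xyz',o['eef_rot']).as_matrix(); p=np.array(o['ee_pos'])
print('bottom centre',p+R@np.array([0,0,.113]))
E
python3 bot.py
python3 - <<'E'
from h import *
c=cam('wrist'); g=cv2.cvtColor(c['pixels'],6); np.savez('w7.npz',**c)
print(proj(c,[[.5183,.1854,.046],[.5183+.0017,.1854+.0315,.046],[.5183+.0017-.0035,.1854+.0315,.046],[.5183+.0017+.0035,.1854+.0315,.046]]).round(1))
for r in range(158,176,2): print(r,g[r,308:334])
E
```

```text
time_s: 13.17
ee_pos: [0.5212, 0.1849, 0.1649]
eef_rot: [-3.117, -0.004, 1.517]
force: [0.2, -0.2, -2.2]
grip_width: 0.0115
bottom centre [0.51846064 0.18552984 0.05196838]
[[318.7 199.4]
 [318.7 164. ]
 [314.6 164.2]
 [322.7 163.8]]
158 [173 172 171 173 174 173 172 172 173 175 175 175 174 173 171 171 170 170
 170 170 171 171 172 173 175 176]
160 [174 172 171 173 173 173 172 172 173 175 175 175 175 173 172 171 171 170
 170 170 171 171 172 173 175 176]
162 [174 172 171 173 173 169 162 160 161 165 166 168 167 167 166 166 167 168
 169 170 171 171 173 173 175 176]
164 [174 172 172 173 172 163 144 133 143 159 165 166 167 167 166 163 162 165
 168 169 171 171 173 174 175 176]
166 [174 172 171 173 171 163 143 128 142 165 172 173 173 173 171 166 163 165
 168 170 171 172 172 174 175 176]
168 [174 172 172 173 172 163 142 124 127 145 153 153 154 160 166 166 163 165
 168 169 171 171 173 174 175 176]
170 [174 172 171 173 172 163 143 120 105 107 108 109 111 128 151 162 163 165
 168 170 171 172 173 174 174 176]
172 [174 172 171 172 172 163 143 121 108 107 108 107 108 120 145 160 163 165
 168 170 171 172 172 174 175 176]
174 [174 172 171 172 172 163 143 122 110 108 107 107 107 116 140 159 163 165
 168 170 171 172 172 173 175 176]
```

```bash
python3 -m creep '{"translation":[[0.3,0,-3],[0.3,0,-6],[0.3,0,-9],[0.3,0,-12],[0.3,0,-12]],"yaw":[0,0,0,0,0],"gripper":[255,255,255,255,255]}'; python3 bot.py
```

```text
time_s: 13.63
ee_pos: [0.5212, 0.1848, 0.1519]
eef_rot: [-3.116, -0.004, 1.517]
force: [-0.4, -0.1, -1.5]
grip_width: 0.0116
bottom centre [0.51824737 0.18536631 0.03895645]
```

The plate is in the slot (bottom at 39 mm, no contact force). I'll continue down.

```bash
python3 -m creep '{"translation":[[0.2,0,-4],[0.2,0,-8],[0.2,0,-12],[0.2,0,-15],[0.2,0,-15]],"yaw":[0,0,0,0,0],"gripper":[255,255,255,255,255]}'; python3 bot.py;  python3 -m creep '{"translation":[[0,0,-2],[0,0,-4],[0,0,-6],[0,0,-6]],"yaw":[0,0,0,0],"gripper":[255,255,255,255]}'; python3 bot.py
```

```text
time_s: 14.05
ee_pos: [0.5211, 0.1847, 0.1361]
eef_rot: [-3.115, -0.003, 1.517]
force: [-0.7, -0.7, -1.4]
grip_width: 0.0118
bottom centre [0.51804612 0.18523842 0.02314569]
time_s: 14.38
ee_pos: [0.5216, 0.1847, 0.1311]
eef_rot: [-3.116, -0.004, 1.517]
force: [-0.6, -1.5, 7.1]
grip_width: 0.0114
bottom centre [0.51879973 0.18533773 0.01817148]
```

It is on the slot floor (bottom at 18.2 mm, 7 N up). I'll release and rise.

```bash
for i in 1 2; do python3 -m creep '{"translation":[[0,0,0],[0,0,0],[0,0,0],[0,0,0],[0,0,0]],"yaw":[0,0,0,0,0],"gripper":[0,0,0,0,0]}'; done; python3 -m creep '{"translation":[[0,0,35],[0,0,70],[0,0,105],[0,0,120],[0,0,120]],"yaw":[0,0,0,0,0],"gripper":[0,0,0,0,0]}'; python3 -m creep '{"translation":[[0,-40,10],[0,-80,20],[0,-120,20],[0,-120,20],[0,-120,20]],"yaw":[0,0,0,0,0],"gripper":[0,0,0,0,0]}'
python3 - <<'E'
from h import *
c=cam('wrist'); np.savez('w8.npz',**c); s=cam('scene'); np.savez('s8.npz',**s)
im=np.zeros((600,640,3),np.uint8); im[:400]=c['pixels']; im[400:,:320]=cv2.resize(s['pixels'][100:200,290:450],(320,200),interpolation=3); im[400:,320:]=cv2.resize(s['pixels'][200:300,180:340],(320,200),interpolation=3)
cv2.imwrite('pics/c8.png',im[:,:,::-1])
E
```

```text
time_s: 14.8
ee_pos: [0.5216, 0.1847, 0.131]
eef_rot: [-3.116, -0.004, 1.517]
force: [0.1, -0.4, 0.3]
grip_width: 0.0416
time_s: 15.22
ee_pos: [0.5216, 0.1847, 0.131]
eef_rot: [-3.116, -0.004, 1.517]
force: [-0.9, 0.2, 0.1]
grip_width: 0.0749
time_s: 15.63
ee_pos: [0.5226, 0.1851, 0.2551]
eef_rot: [-3.122, -0.006, 1.517]
force: [-0.3, -1.4, -0.5]
grip_width: 0.0943
time_s: 16.05
ee_pos: [0.5225, 0.0635, 0.2743]
eef_rot: [-3.121, -0.006, 1.514]
force: [0.1, 0.2, -0.5]
grip_width: 0.0944
```

View pics/c8.png

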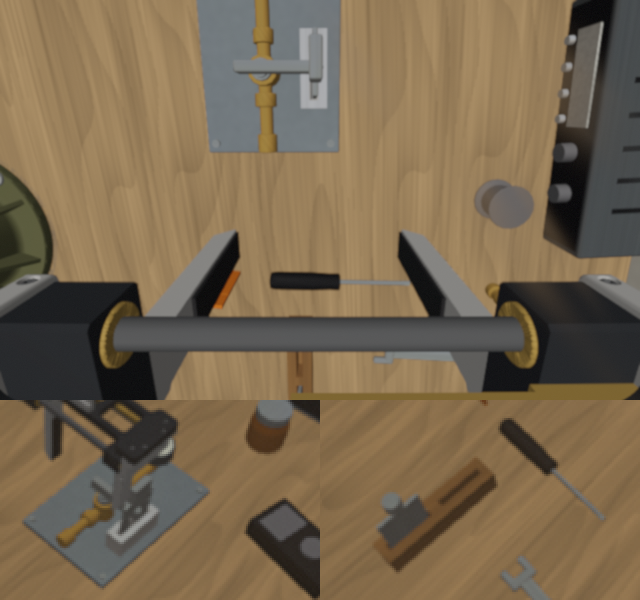

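The plate stands in the bracket with the grip block at (316,50), straddling the arm. The blank is still in the stand and the screwdriver is undisturbed. One numeric check of plate height and handle angle, then I'll hand in.

Run:
```python
from h import *
c=dict(np.load('w8.npz')); P=cloud(c); x,y,z=np.moveaxis(P,2,0)
n=(abs(x-.518)<.02)&(abs(y-.186)<.05)
m=n&(z>.125); print('grip top z',np.median(z[m]),'exp .140','n',m.sum(), 'xy',np.median(x[m]),np.median(y[m]))
m=(z>.07)&(z<.085)&(abs(y-.188)<.015)&(x>.43)&(x<.505); v,u=np.where(m); X=plane(c,np.c_[u,v],.078)
xs=np.arange(.44,.503,.003); ys=[(lambda q:(q.min()+q.max())/2)(X[abs(X[:,0]-a)<.0015,1]) for a in xs]
s,b=np.polyfit(xs,ys,1); print('handle deg',np.degrees(np.arctan(s)),'y@.518',s*.518+b)
```

```text
grip top z 0.13930347331614534 exp .140 n 655 xy 0.5238224212321378 0.1837109013248781
handle deg -3.9026786774879216 y@.518 0.18422168878444795
```

```bash
python3 -c "
from station import ctrl
print(ctrl.hand_in())"
```

```text
the job is handed in; nothing more can be done
None
```

I screwed the valve in from about 4.4 rad to the quarter-turn setting. Then I slid the lock plate into the bracket, straddling the handle arm. I held it until it touched the slot floor, then released it. The job was handed in at about 16 s, and no force above about 8 N was shown after any move.

- **Handle:** right after I let go, its arm read −3.1° against the bracket's −3.1° and sat about 0.4 mm from the bracket's middle. After the plate went in, a more oblique view read −3.9°, about 1.2 mm off. The two readings disagree by 0.8°; I put that down to the viewing angle and did not check it again.
- **Lock plate:** its bottom was at 18.2 mm against a floor at 18 mm, with 7 N upward force at contact. The top of the grip block measured 139 mm; fully home should be 140 mm. The top leans roughly 2–3° (about 5 mm) in x, which is within the slot's play.
- **Everything else:** the blank plate is still in the stand, and the screwdriver looked undisturbed in the last pictures. I touched none of the other items.

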